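Right the tipped flask in the bottle lane

TASK

One aluminium sampling flask has tipped over in the bottle lane. Stand it upright on the lane's floor and close it up against the two flasks that stand in a row at the lane's blue end stop, so that it touches its neighbour and the row stays against the stop. Do not drop or fling it, leave the other standing flasks upright where they are, and do not disturb the rolls and the timer behind the lane.

Things in the scene. Friction and masses are not known exactly. Their poses are not given: they have to be found in the camera images.
- bottle_lane: Fixed low metal channel along its own y axis (roughly left-right). Origin: centre of its underside, z up. Floor 8 mm above the origin; inside 74 mm wide (x +-37) and 520 mm long (y +-260 mm). Rails along both sides, 8 mm thick, top 16 mm above the origin. End plates 6 mm thick, top 62 mm above the origin: blue end stop at y = -260 mm, steel one at y = +260 mm.
- tipped_flask: Aluminium flask lying along the lane, cap toward lane +y. Origin: base centre; z axis from base to cap (level at the start). 148 mm long; body 63 mm across (slightly flat sides: it does not roll) up to 109 mm from the base, then neck and black cap, gripped 22 mm wide at 120 to 146 mm from the base. About 0.19 kg, centre of mass about 57 mm from the base; standing, it falls if tilted over 0.45 rad.
- row_flask_1: Standing in the row, against the blue end stop: brushed aluminium sampling flask, the same as the tipped one (63 mm across, 148 mm tall, 0.19 kg). Origin: centre of its base; its z axis runs up its middle.
- row_flask_2: Second of the row, next to row_flask_1: same kind of flask, origin at its base centre, z up. The tipped flask belongs against its +y side (lane frame), centres then 62 to 64 mm apart. Backed by the end stop the row feels stiff when pressed; a lone flask slides along the lane at about 1 to 2 N.
- end_flask: Standing alone near the lane's +y end: brushed aluminium sampling flask, the same as the tipped one (63 mm across, 148 mm tall, 0.19 kg). Origin: centre of its base; its z axis runs up its middle.
- dial_timer: Loose wind-up timer, white with red dial, 72 mm across, 47 mm high, behind the lane. Origin: centre of its underside.
- label_roll: Loose small roll of cream labels, 68 mm across, 30 mm high, behind the lane. Origin: centre of its underside.
- tape_roll: Loose roll of brown tape, 96 mm across, 48 mm high, behind the lane. Origin: centre of its underside.

How it is judged:
By the outcome, as a careful person would: the job done as asked, in the order asked, and still so for the second after the job is handed in, with the robot touching nothing.
It also fails if it takes over 58 s, if anything falls off the work surface, if the arm or the gripper's body presses on something with over 40 N, if the wrist force passes 120 N, or if a joint passes its speed limit or range.

ROBOT

A 6-joint arm with a two-finger parallel gripper is mounted at the origin on the work surface; the furniture and walls round the work are solid. World frame = base frame: x ahead of the robot, y to its left, z up, the work surface at z = 0. Lengths are in m, angles in rad, forces in N, time in s.
With the tool pointing down it reaches from about 0.3 to 0.875 m from the base axis. Payload 6.4 kg.
Tool frame: the origin (TCP) lies midway between the tips of the shut fingers; the grasp point (between the pads) lies 19 mm behind it; z points along the fingers, y is the line along which they close (so a half turn about z gives the same grasp; the last joint's range is limited). The gripper opens to 85 mm and grips with 20 to 120 N. Pads are 22 mm wide; open, the fingers measure 114 mm over their backs; the gripper's body (76 mm by 85 mm) begins 54 mm behind the grasp point. The pads swing forward as they close: fully open they stand 13 mm farther back than shut.
Start: joints at [-1.332, 0.181, 1.607, -0, 1.354, -0.206], TCP at [0.247, -0.519, 0.204] pointing down, gripper open.
Joint ranges: [-2.99, 2.99], [-0.89, 2.07], [0.3, 2.58], [-1.14, 4.28], [0, 2.63], [-3.12, 3.12]. Speed limits (rad/s): [2.57, 2.57, 3.01, 3.14, 3.14, 3.14].

INTERFACE

Orientations are given as [roll, pitch, yaw] about the fixed x, y, z axes, in that order (R = Rz(yaw) Ry(pitch) Rx(roll)).
In Python, from station import r gives the robot as it stands.
- The arm moves only by the shell command python3 jog.py 'ROWS' [OPENING] [FORCE]. ROWS is rows parted by semicolons, their numbers by spaces, 1 to 12 of them, each of 6 numbers: dx, dy, dz in m, then a rotation vector rx, ry, rz in rad; each row is the pose to reach, as a shift and turn from the pose commanded when the command began, along the tool's axes at that moment; what a row does not reach only later rows make up. A row lasts 1/8 s, in which the tool goes at most 0.0625 m and 0.188 rad, less where a joint would pass 70% of its speed; a pose out of reach is approached as far as the arm can. OPENING is the finger opening in m, set as the command begins (- or left out keeps the last). The fingers move at their own pace and stop on an object; FORCE is the grip in N (left out, the last holds). Time passes only in rows, so rows that do not move let the fingers close. It prints the time, the measured TCP pose, the force, the opening and the grip force at its end.
- r.get_state(): the state, without advancing time (a new reading comes with each control period).
- r.read_camera(name): name is "side" or "top"; returns a dict with "color" (420x560x3 uint8, red, green, blue), "fx", "fy", "cx", "cy" (pixels), "extrinsics" (4x4, takes a point from world to camera coordinates). Camera axes: x right, y down, z forward; pixel columns grow to the right and rows downward; lengths in m; the calibration is good to about 2 mm. A picture is of the moment at which its call begins. There is no depth.
- r.close_job(): hands the job in; it is judged then, once.
The state is a dict: "clock": time; "qpos": joint angles; "qvel": joint speeds; "tau": joint torques, N m; "tool_pos": TCP position; "ee_rot": TCP orientation; "force": force on the tool from outside, world axes, zero at the start; "ft_torque": the same for the moment, N m; "finger_gap": finger opening in m; "gripper_force": force on a finger pad.
Only numpy, scipy, OpenCV 4.12 (cv2) and the standard library are available. Lean on these libraries where they do the work, as an engineer would, in place of code of your own. Each camera call takes 0.05 s, during which the arm holds its last target. There are 200 camera calls.

## Working session

There is one attempt and no reset: what is moved stays moved. The work goes in short steps, Python scripts to look and compute and a shell command to move; the robot and the scene stay as the last step left them, time stands still between calls to the robot, and variables do not carry over. Pictures are saved under pics/ and viewed, at most 10 in all, crops included, and the job is handed in when it is done.

```bash
mkdir -p pics; ls
python3 - <<'E'
from station import r
import cv2
for n in("side","top"):
    c=r.read_camera(n); cv2.imwrite(f"pics/{n}0.png",c["color"][:,:,::-1])
    print(n,c["fx"],c["fy"],c["cx"],c["cy"],c["extrinsics"])
print(r.get_state())
E
```

```text
jog.py
pics
station.py
side 388.6939270270181 388.6939270270181 276.0837963238551 208.8465935757511 [[ 0.66418073  0.74733921  0.01865648 -0.40087895]
 [ 0.53008896 -0.45321388 -0.71666091 -0.25301822]
 [-0.52713343  0.48588196 -0.6971722   1.1643775 ]
 [ 0.          0.          0.          1.        ]]
top 488.54566872593676 488.54566872593676 287.1178253876007 210.61052726157948 [[-0.02724342 -0.99951845  0.01485508  0.02841008]
 [-0.99875242  0.02659439 -0.04226511  0.55983907]
 [ 0.0418497  -0.01598799 -0.99899599  1.29311604]
 [ 0.          0.          0.          1.        ]]
{'clock': 0.1, 'qpos': array([-1.33227484e+00,  1.81463596e-01,  1.60794245e+00, -3.52289494e-05,
        1.35380049e+00, -2.06282950e-01]), 'qvel': array([ 8.40725359e-05, -4.87549058e-04, -2.68194859e-03,  2.18346077e-04,
        2.95410552e-04, -5.98024453e-04]), 'tau': array([ 6.15594690e-04, -4.45875371e+01, -3.52238774e+01, -1.39831386e-04,
        4.08192442e-03, -1.41097704e-06]), 'tool_pos': array([ 0.2472905 , -0.51848803,  0.20315941]), 'ee_rot': array([-3.14000594e+00, -2.96898999e-04,  4.44811809e-01]), 'force': array([-0.45031185, -0.20682026, -0.29110718]), 'ft_torque': array([-4.25774542e-05,  3.42142997e-02,  1.59616639e-04]), 'gripper_force': 0.0, 'finger_gap': 0.08522919961139176}
```
View pics/side0.png

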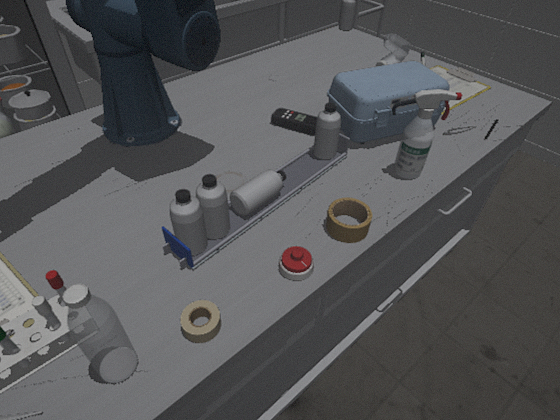

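View pics/top0.png

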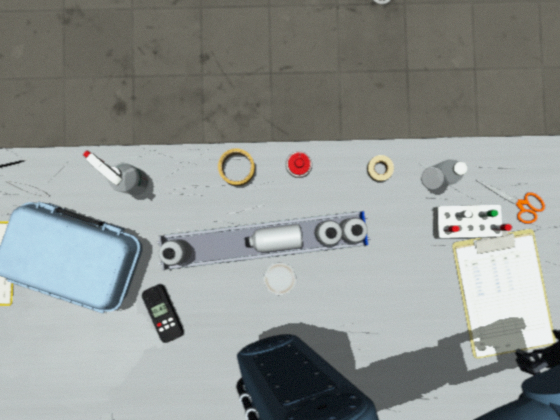

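Side view: blue stop at (178,246), row flask caps at (183,195) and (209,181), tipped flask from (240,205) to its cap at (283,176), end flask cap at (329,108). Top view: lane runs from (163,250) to (366,228), tipped flask from its base at (302,236) to its cap at (247,242). A faint ring shows at (280,278). I'll enlarge both to measure.

Run:
```python
import cv2
a=cv2.imread("pics/top0.png")[195:300,150:380]; cv2.imwrite("pics/topc.png",cv2.resize(a,None,fx=3.4,fy=3.4,interpolation=cv2.INTER_CUBIC))
a=cv2.imread("pics/side0.png")[90:275,155:365]; cv2.imwrite("pics/sidec.png",cv2.resize(a,None,fx=3.2,fy=3.2,interpolation=cv2.INTER_CUBIC))
```

View pics/topc.png

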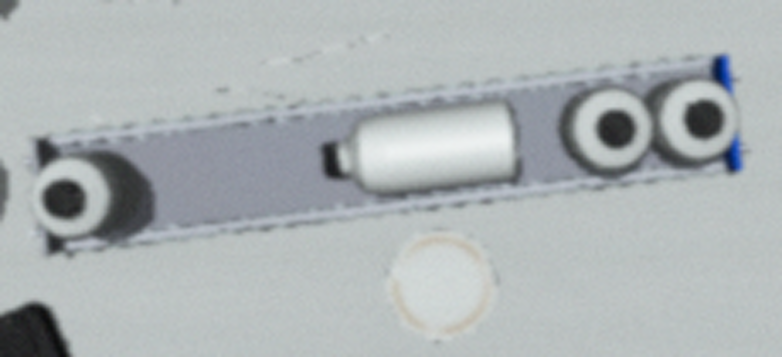

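View pics/sidec.png

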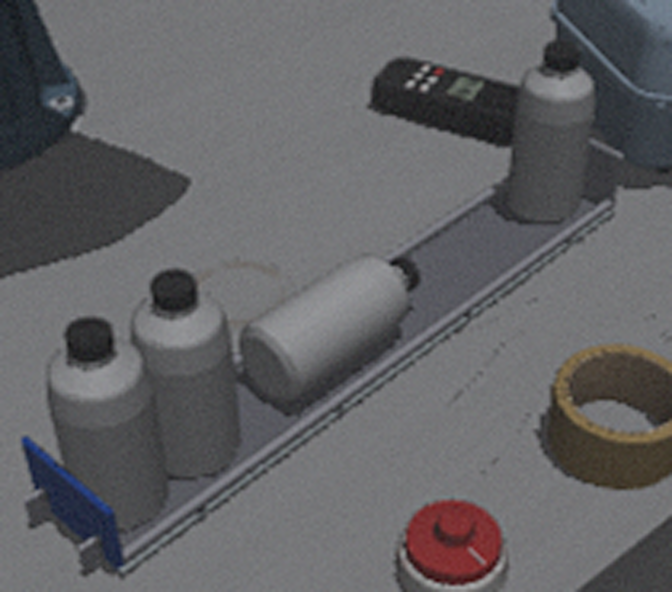

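Top crop: cap centres at row 1 (703,118), row 2 (617,128) and end flask (66,199). The tipped cap is at (333,160) and its base edge at (517,141). The ring is a flat stain. Side crop: cap tops at (88,330), (174,281) and (562,48), tipped cap at (404,274), base disc at (268,365).

```bash
cat > h.py <<'E'
import numpy as np, cv2
from station import r
def P(c):
    K=np.array([[c["fx"],0,c["cx"]],[0,c["fy"],c["cy"]],[0,0,1]]); return K@c["extrinsics"][:3]
def tri(cs,ct,ps,pt):
    X=cv2.triangulatePoints(P(cs),P(ct),np.float64(ps).reshape(2,1),np.float64(pt).reshape(2,1))[:,0]; return X[:3]/X[3]
def onplane(c,p,z):
    M=P(c); H=M[:,[0,1,3]].copy(); H[:,2]+=M[:,2]*z
    w=np.linalg.solve(H,[p[0],p[1],1]); return w[:2]/w[2]
E
python3 - <<'E'
from h import *
np.set_printoptions(precision=4,suppress=True)
s=r.read_camera("side");t=r.read_camera("top")
T=lambda p:np.array([150,195])+(np.array(p)+.5)/3.4-.5
S=lambda p:np.array([155,90])+(np.array(p)+.5)/3.2-.5
for n,a,b in[("row1",(88,330),(703,118)),("row2",(174,281),(617,128)),("end",(562,48),(66,199)),("tcap",(404,274),(333,160)),("tbase",(268,365),(517,141))]:
    X=tri(s,t,S(a),T(b)); print(n,X,P(t)[2:]@np.append(X,1), (lambda q:q[:2]/q[2]-T(b))(P(t)@np.append(X,1)))
# lane corners (rail tops z .016): outer corners in top
for n,p in [("blueTopfar z.062",(721,57)),("blueTopnear",(736,170))]: print(n,onplane(t,T(p),.062))
for n,p in [("rail -y far",(712,60)),("rail -y near",(728,168)),("rail +y far",(40,143)),("rail +y near",(52,250))]: print(n,onplane(t,T(p),.016))
for n,p,z in [("row1",(703,118),.156),("row2",(617,128),.156),("end",(66,199),.156),("tcap",(333,160),.0395),("tcap tip",(323,161),.0395),("tbase",(517,141),.0395),("base far",(512,102),.0395),("base near",(519,180),.0395),("sh far",(368,117),.0395),("sh near",(373,193),.0395)]: print(n,onplane(t,T(p),z))
E
```

```text
row1 [ 0.5053 -0.148   0.1557] [1.1611] [0.0942 0.0529]
row2 [ 0.5005 -0.0867  0.1564] [1.1592] [-0.2526 -0.16  ]
end [0.4624 0.297  0.1582] [1.1497] [-0.374  -0.3839]
tcap [0.4819 0.1198 0.0409] [1.2705] [-0.4032 -0.3417]
tbase [ 0.4932 -0.0205  0.0405] [1.2736] [-0.7716 -0.5558]
blueTopfar z.062 [ 0.5511 -0.1777]
blueTopnear [ 0.4655 -0.1862]
rail -y far [ 0.5506 -0.1783]
rail -y near [ 0.4658 -0.188 ]
rail +y far [0.5    0.3478]
rail +y near [0.4168 0.3398]
row1 [ 0.5054 -0.1478]
row2 [ 0.5001 -0.0874]
end [0.4614 0.2966]
tcap [0.481  0.1189]
tcap tip [0.4804 0.1265]
tbase [ 0.4916 -0.0225]
base far [ 0.5216 -0.0195]
base near [ 0.4618 -0.0231]
sh far [0.5131 0.0913]
sh near [0.4549 0.0889]
```

```bash
cat >> h.py <<'E'
from scipy.spatial.transform import Rotation as Ro
np.set_printoptions(precision=4,suppress=True)
LY=0.0945  # lane yaw
ly=np.array([-np.sin(LY),np.cos(LY),0]); lx=np.array([np.cos(LY),np.sin(LY),0])
def rot(th): # tool x=lane y, y=lane x, then rotate th about lane x
    return Ro.from_rotvec(th*lx)*Ro.from_matrix(np.c_[ly,lx,[0,0,-1]])
def rel(tcp,R,frm=None):
    if frm is None:
        s=r.get_state(); frm=(s["tool_pos"],Ro.from_euler("xyz",s["ee_rot"]))
    return np.r_[frm[1].inv().apply(np.array(tcp)-frm[0]),(frm[1].inv()*R).as_rotvec()]
def grasp(g,th): return np.array(g)+.019*rot(th).apply([0,0,1])
E
python3 - <<'E'
from h import *
A=(.45,-.12,.32)
print("up",rel((.30,-.45,.32),rot(0))); print("A",rel(A,rot(0)))
R=rot(-.7);g=grasp((.4805,.114,.04),-.7)
print("B",rel(g-.1*R.apply([0,0,1]),R,(np.array(A),rot(0))), g)
E
```

```text
up [ 0.0771 -0.0395 -0.1165 -0.0008 -0.0008 -1.2205]
A [ 0.3545 -0.2728 -0.1162 -0.0008 -0.0008 -1.2205]
B [ 0.2823  0.0524  0.218   0.     -0.7     0.    ] [0.4817 0.1018 0.0255]
```

```bash
python3 jog.py '0.02 -0.01 -0.05 0 0 -0.18;0.05 -0.03 -0.1 0 0 -0.36;0.1 -0.07 -0.116 0 0 -0.54;0.14 -0.11 -0.116 0 0 -0.72;0.19 -0.15 -0.116 0 0 -0.9;0.235 -0.18 -0.116 0 0 -1.08;0.28 -0.215 -0.116 0 0 -1.22;0.32 -0.245 -0.116 0 0 -1.22;0.3545 -0.2728 -0.116 0 0 -1.2205;0.3545 -0.2728 -0.116 0 0 -1.2205;0.3545 -0.2728 -0.116 0 0 -1.2205' 0.042 80
python3 - <<'E'
from h import *
R=rot(-.7);g=grasp((.4805,.114,.04),-.7)
print("B",rel(g-.1*R.apply([0,0,1]),R)); print(r.get_state()["qpos"])
E
```

```text
clock: 1.58
tool_pos: [0.4498, -0.1205, 0.3198]
ee_rot: [-3.141, 0.0, 1.666]
force: [0.2, 0.6, 0.3]
finger_gap: 0.0422
gripper_force: 0.0
B [ 0.2827  0.0529  0.2178 -0.0003 -0.6998  0.0007]
[-0.517  -0.1479  1.7095 -0.0005  1.5803 -0.6121]
```

```bash
python3 jog.py '0.055 0.01 0 0 0 0;0.11 0.02 0 0 -0.1 0;0.17 0.03 0 0 -0.25 0;0.22 0.04 0.01 0 -0.4 0;0.27 0.05 0.05 0 -0.55 0;0.2827 0.0529 0.1 0 -0.7 0;0.2827 0.0529 0.15 0 -0.7 0;0.2827 0.0529 0.2 0 -0.7 0;0.2827 0.0529 0.2178 0 -0.7 0;0.2827 0.0529 0.2178 0 -0.7 0;0.2827 0.0529 0.2178 0 -0.7 0'
python3 - <<'E'
from h import *
s=r.get_state();print(s["qpos"],Ro.from_euler("xyz",s["ee_rot"]).as_matrix())
print(rel(grasp((.4805,.114,.04),-.7),rot(-.7)))
a=cv2.cvtColor(r.read_camera("side")["color"],cv2.COLOR_RGB2BGR)[90:275,155:365]
b=cv2.cvtColor(r.read_camera("top")["color"],cv2.COLOR_RGB2BGR)[150:335,160:370]
cv2.imwrite("pics/pre.png",cv2.resize(np.hstack([a,b]),(798,352),interpolation=cv2.INTER_CUBIC))
E
```

```text
clock: 2.95
tool_pos: [0.4777, 0.1663, 0.1044]
ee_rot: [3.137, 0.699, 1.661]
force: [0.1, 1.3, 0.9]
finger_gap: 0.042
gripper_force: 0.0
[ 0.5069  0.4493  1.6635 -0.643   1.3942  0.6517] [[-0.0693  0.9956  0.0628]
 [ 0.7624  0.0934 -0.6403]
 [-0.6434  0.0035 -0.7655]]
[ 0.0014 -0.0024  0.1019  0.0021 -0.0011 -0.003 ]
```

View pics/pre.png

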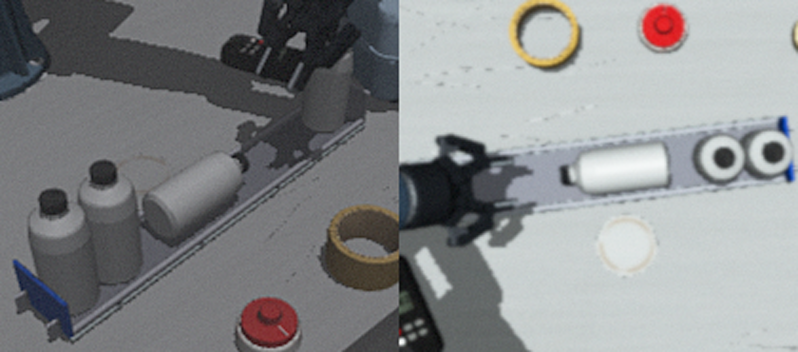

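The fingers straddle the lane axis and line up with the cap, at (570,173) in the top half, and they're clear of the end flask. Moving in to grip.

```bash
python3 jog.py '0.001 -0.002 0.03 0.002 0 -0.003;0.001 -0.002 0.06 0.002 0 -0.003;0.001 -0.002 0.08 0.002 0 -0.003;0.001 -0.002 0.09 0.002 0 -0.003;0.001 -0.002 0.1 0.002 0 -0.003;0.001 -0.002 0.1 0.002 0 -0.003;0.001 -0.002 0.1 0.002 0 -0.003'
python3 - <<'E'
from h import *
print(rel(grasp((.4805,.114,.04),-.7),rot(-.7)))
E
python3 jog.py '0 0 0 0 0 0;0 0 0 0 0 0;0 0 0 0 0 0;0 0 0 0 0 0;0 0 0 0 0 0;0 0 0 0 0 0;0 0 0 0 0 0;0 0 0 0 0 0' 0.01 80
python3 -c "
from h import *
s=r.get_state();print(s['tool_pos']-.019*Ro.from_euler('xyz',s['ee_rot']).apply([0,0,1]))"
```

```text
clock: 3.92
tool_pos: [0.4805, 0.103, 0.0255]
ee_rot: [-3.138, 0.7, 1.669]
force: [-0.3, -0.3, -0.2]
finger_gap: 0.0418
gripper_force: 0.0
[-0.001   0.0011  0.0009 -0.0011 -0.0003  0.0027]
clock: 4.92
tool_pos: [0.4806, 0.1031, 0.0257]
ee_rot: [-3.139, 0.7, 1.669]
force: [-0.9, 3.6, 5.2]
finger_gap: 0.0172
gripper_force: 78.5
[0.4795 0.1153 0.0402]
```

```bash
python3 jog.py '-0.003 0 -0.004 0 0 0;-0.007 0 -0.008 0 0 0;-0.013 0 -0.0153 0 0 0;-0.0193 0 -0.023 0 0 0;-0.0193 0 -0.023 0 0 0'
python3 - <<'E'
from h import *
a=cv2.cvtColor(r.read_camera("side")["color"],cv2.COLOR_RGB2BGR)[90:275,155:365]
b=cv2.cvtColor(r.read_camera("top")["color"],cv2.COLOR_RGB2BGR)[150:335,160:370]
cv2.imwrite("pics/lift.png",cv2.resize(np.hstack([a,b]),(798,352),interpolation=cv2.INTER_CUBIC))
E
```

```text
clock: 5.55
tool_pos: [0.4809, 0.103, 0.0561]
ee_rot: [-3.14, 0.699, 1.668]
force: [-0.1, 0.3, -2.2]
finger_gap: 0.0164
gripper_force: 78.4
```

View pics/lift.png

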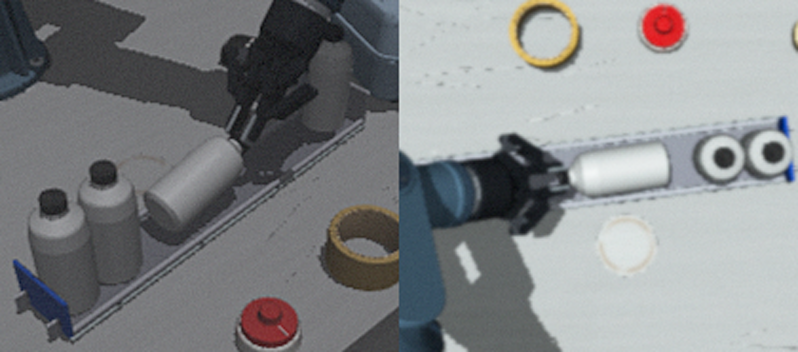

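The lift shows the flask held by its cap at (570,180) in the right half, base raised slightly, others unchanged. I'll print the turn waypoints.

Run:
```python
from h import *
s=r.get_state();print(s["finger_gap"],s["force"],s["ft_torque"],s["qpos"])
g0=s["tool_pos"]-.019*Ro.from_euler("xyz",s["ee_rot"]).apply([0,0,1]);print(g0)
for k in range(1,11):
    f=k/10; z=min(g0[2]+.02*k,.185); g=g0+(np.array([.4825,.09,0])-g0)*f; g[2]=z
    th=-.7+1.571*f; print(rel(grasp(g,th),rot(th)))
```

```text
0.016544589757169725 [ 0.1464  0.3806 -2.0999] [ 0.6785  0.0554 -0.0142] [ 0.4041  0.4684  1.7662 -0.702   1.2498  0.6554]
[0.4791 0.115  0.0697]
[-0.0118  0.0001 -0.0139 -0.0019  0.1567  0.0026]
[-0.0237  0.0001 -0.0283 -0.0021  0.3138  0.0024]
[-0.0358  0.0002 -0.0431 -0.0023  0.4709  0.0022]
[-0.0481  0.0002 -0.0584 -0.0025  0.628   0.0021]
[-0.0606  0.0003 -0.074  -0.0027  0.7851  0.0019]
[-0.0704  0.0003 -0.0863 -0.0029  0.9422  0.0017]
[-0.0708  0.0004 -0.0872 -0.003   1.0993  0.0015]
[-0.0716  0.0005 -0.0884 -0.0032  1.2564  0.0013]
[-0.0728  0.0006 -0.0896 -0.0033  1.4135  0.001 ]
[-0.0745  0.0007 -0.091  -0.0035  1.5706  0.0008]
```

```bash
python3 jog.py '-0.012 0 -0.014 0 0.08 0;-0.024 0 -0.028 0 0.18 0;-0.036 0 -0.043 0 0.3 0;-0.048 0 -0.058 0 0.45 0;-0.06 0 -0.074 0 0.6 0;-0.07 0 -0.086 0 0.77 0;-0.071 0 -0.087 0 0.93 0;-0.072 0 -0.088 0 1.09 0;-0.073 0 -0.09 0 1.25 0;-0.074 0 -0.091 0 1.41 0;-0.0745 0 -0.091 0 1.55 0;-0.0745 0 -0.091 0 1.571 0'
python3 jog.py '0 0 0 0 0 0;0 0 0 0 0 0'
python3 - <<'E'
from h import *
s=r.get_state();print(s["finger_gap"],s["force"],s["ft_torque"],s["qpos"])
print(rel(grasp((.4825,.09,.185),.871),rot(.871)))
a=cv2.cvtColor(r.read_camera("side")["color"],cv2.COLOR_RGB2BGR)[50:275,155:365]
b=cv2.cvtColor(r.read_camera("top")["color"],cv2.COLOR_RGB2BGR)[120:345,160:370]
cv2.imwrite("pics/up.png",cv2.resize(np.hstack([a,b]),(798,428),interpolation=cv2.INTER_CUBIC))
E
```

```text
clock: 7.15
tool_pos: [0.4796, 0.1032, 0.1709]
ee_rot: [-3.129, -0.873, 1.654]
force: [-0.4, 0.4, -2.1]
finger_gap: 0.0167
gripper_force: 80.6
clock: 7.4
tool_pos: [0.4805, 0.1049, 0.1732]
ee_rot: [-3.138, -0.869, 1.665]
force: [0.3, 0.3, -0.9]
finger_gap: 0.0169
gripper_force: 80.6
0.01690061964365623 [ 0.2684  0.344  -0.9421] [-0.5684 -0.0507 -0.0445] [-0.5262  0.2779  1.8331  0.6684  1.6219 -0.7976]
[-0.0007  0.0006 -0.0001 -0.0036  0.0024 -0.0001]
```

View pics/up.png

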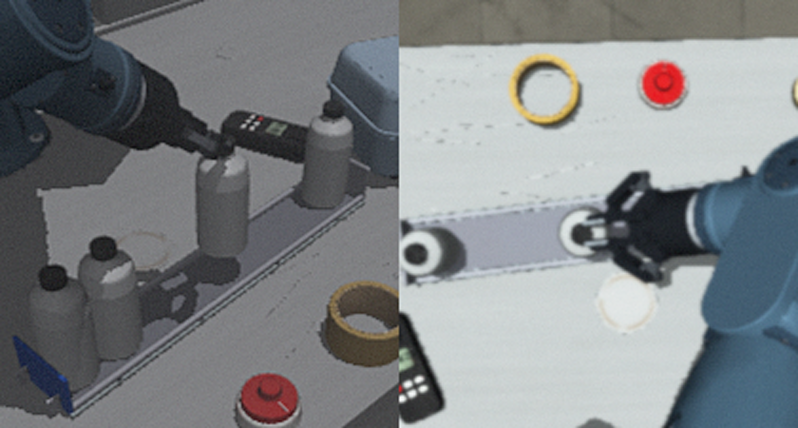

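Flask hangs upright above the lane floor, cap at (222,152) in the left half and (580,232) in the right. Its sides are parallel to the end flask's, and the wrist is well above the row. Lowering.

```bash
python3 jog.py '-0.0077 0 0.0064 -0.003 0 0;-0.0153 0 0.0129 -0.0036 0.002 0;-0.023 0.0003 0.0193 -0.0036 0.002 0;-0.0268 0.0006 0.0225 -0.0036 0.002 0;-0.0268 0.0006 0.0225 -0.0036 0.002 0'; python3 jog.py '-0.0015 0 0.0013 0 0 0;-0.003 0 0.0026 0 0 0;-0.0038 0 0.0032 0 0 0;-0.0038 0 0.0032 0 0 0'
```

```text
clock: 8.12
tool_pos: [0.4807, 0.1044, 0.1372]
ee_rot: [-3.138, -0.874, 1.661]
force: [0.6, 0.2, -2.6]
finger_gap: 0.0167
gripper_force: 80.7
clock: 8.62
tool_pos: [0.4809, 0.1043, 0.1328]
ee_rot: [-3.14, -0.873, 1.662]
force: [1.3, 0.7, -1.7]
finger_gap: 0.017
gripper_force: 80.7
```

```bash
for i in 1; do python3 jog.py '-0.0006 0 0.0005 0 0 0;-0.0012 0 0.001 0 0 0;-0.0012 0 0.001 0 0 0' | grep -E "pos|force:|clock"; done; python3 jog.py '-0.0006 0 0.0005 0 0 0;-0.0012 0 0.001 0 0 0;-0.0012 0 0.001 0 0 0' | grep -E "pos|force:|clock"
```

```text
clock: 9.0
tool_pos: [0.4818, 0.1043, 0.1324]
force: [1.7, -0.9, 7.1]
gripper_force: 82.0
clock: 9.38
tool_pos: [0.4827, 0.1041, 0.1322]
force: [1.7, -2.7, 12.4]
gripper_force: 83.0
```

Contact with the floor at 7–12 N. I'll ease off and release gently.

```bash
python3 jog.py '0.0006 0 -0.0005 0 0 0;0.0009 0 -0.0007 0 0 0;0.0009 0 -0.0007 0 0 0' - 20; python3 jog.py '0 0 0 0 0 0;0 0 0 0 0 0;0 0 0 0 0 0;0 0 0 0 0 0' 0.05
python3 - <<'E'
from h import *
s=r.get_state();print(s["force"],s["finger_gap"])
a=cv2.cvtColor(r.read_camera("side")["color"],cv2.COLOR_RGB2BGR)[50:275,155:365]
b=cv2.cvtColor(r.read_camera("top")["color"],cv2.COLOR_RGB2BGR)[120:345,160:370]
cv2.imwrite("pics/rel.png",cv2.resize(np.hstack([a,b]),(798,428),interpolation=cv2.INTER_CUBIC))
E
```

```text
clock: 9.75
tool_pos: [0.4821, 0.1042, 0.1324]
ee_rot: [3.139, -0.874, 1.665]
force: [1.1, -1.6, 7.8]
finger_gap: 0.0171
gripper_force: 82.2
clock: 10.25
tool_pos: [0.4807, 0.1045, 0.1306]
ee_rot: [-3.139, -0.873, 1.662]
force: [0.4, 0.4, -0.3]
finger_gap: 0.0499
gripper_force: 0.0
[ 0.4265  0.3875 -0.2867] 0.04986628379473681
```

View pics/rel.png

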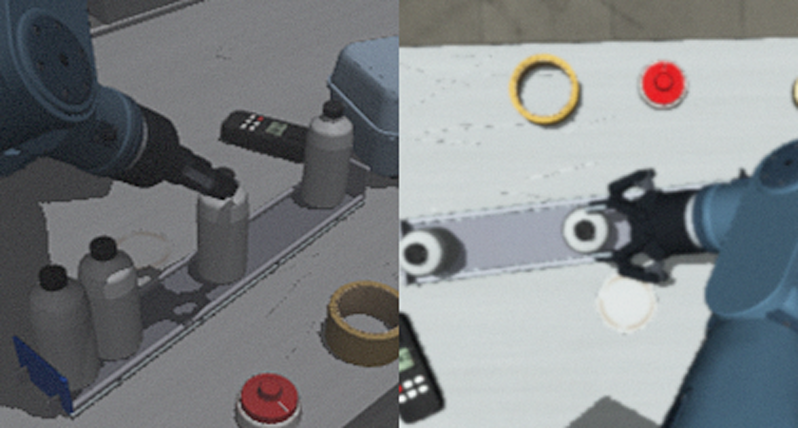

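The flask stands alone, cap at (585,230) in the right half, and the fingers are open and clear of it. Retreat, then regrip from straight above.

```bash
python3 jog.py '0 0 -0.02 0 0 0;0 0 -0.05 0 0 0;0 0 -0.09 0 0 0;0 0 -0.12 0 0 0;0.02 0 -0.14 0 0 0;0.02 0 -0.14 0 0 0'
python3 - <<'E'
from h import *
t=r.read_camera("top")
print("cap",onplane(t,(257.9,241),.156))
g=t["color"].min(2)<70; g=t["color"].max(2)<75
for n,(x,y) in {"tip":(258,241),"row2":(331,232.3),"row1":(356.6,229.5),"end":(169.3,253.2)}.items():
    x0,y0=int(x)-9,int(y)-9; yy,xx=np.nonzero(g[y0:y0+19,x0:x0+19]); print(n,len(xx),xx.mean()+x0,yy.mean()+y0,onplane(t,(xx.mean()+x0,yy.mean()+y0),.156))
c=onplane(t,(257.9,241),.156)
print(rel((c[0],c[1],.23),rot(0)))
E
```

```text
clock: 11.1
tool_pos: [0.491, 0.0084, 0.2382]
ee_rot: [3.137, -0.869, 1.666]
force: [0.3, -0.2, -0.9]
finger_gap: 0.0496
gripper_force: 0.0
cap [0.4842 0.0867]
tip 66 257.25757575757575 240.93939393939394 [0.4844 0.0882]
row2 280 332.9607142857143 231.27142857142857 [ 0.5024 -0.0918]
row1 330 355.1939393939394 229.1060606060606 [ 0.5061 -0.1449]
end 81 168.5679012345679 253.22222222222223 [0.4613 0.2978]
[ 0.0449  0.0011  0.0639  0.0018 -0.8708 -0.0021]
```

```bash
python3 jog.py '0 0 0 0 -0.15 0;0.005 0 0 0 -0.3 0;0.015 0 0.01 0 -0.45 0;0.025 0 0.03 0 -0.6 0;0.035 0 0.045 0 -0.75 0;0.0452 0.001 0.0635 0.002 -0.871 -0.002;0.0452 0.001 0.0635 0.002 -0.871 -0.002;0.0452 0.001 0.0635 0.002 -0.871 -0.002;0.0452 0.001 0.0635 0.002 -0.871 -0.002'
python3 - <<'E'
from h import *
print(rel((.4843,.0876,.122),rot(0)))
E
```

```text
clock: 12.28
tool_pos: [0.4836, 0.0866, 0.2294]
ee_rot: [-3.138, -0.002, 1.664]
force: [-0.2, 0.0, 0.5]
finger_gap: 0.0499
gripper_force: 0.0
[ 0.0007  0.0012  0.1074 -0.0031 -0.0024 -0.0012]
```

```bash
python3 jog.py '0.0007 0.001 0.03 -0.003 -0.002 -0.001;0.0007 0.001 0.06 -0.003 -0.002 -0.001;0.0007 0.001 0.085 -0.003 -0.002 -0.001;0.0007 0.001 0.1 -0.003 -0.002 -0.001;0.0007 0.001 0.107 -0.003 -0.002 -0.001;0.0007 0.001 0.107 -0.003 -0.002 -0.001;0.0007 0.001 0.107 -0.003 -0.002 -0.001'; python3 jog.py '0 0 0 0 0 0;0 0 0 0 0 0;0 0 0 0 0 0;0 0 0 0 0 0;0 0 0 0 0 0;0 0 0 0 0 0' 0.01 30
python3 - <<'E'
from h import *
print(r.get_state()["tool_pos"]); print(rel((.4948,-.018,.123),rot(0)))
E
```

```text
clock: 13.15
tool_pos: [0.485, 0.0887, 0.1238]
ee_rot: [3.139, 0.0, 1.667]
force: [0.1, 0.6, 0.1]
finger_gap: 0.0499
gripper_force: 0.0
clock: 13.9
tool_pos: [0.4849, 0.0888, 0.1235]
ee_rot: [3.139, 0.0, 1.667]
force: [0.3, -0.4, 4.4]
finger_gap: 0.0202
gripper_force: 30.0
[0.4849 0.0888 0.1235]
[-0.1073 -0.0004  0.0005  0.0024  0.0001  0.0018]
```

```bash
python3 jog.py '-0.005 0 0 0 0 0;-0.015 0 0 0 0 0;-0.03 0 0 0 0 0;-0.045 0 0 0 0 0;-0.06 0 0 0 0 0;-0.072 0 0 0 0 0;-0.083 0 0 0 0 0;-0.091 0 0 0 0 0;-0.097 0 0 0 0 0;-0.1 0 0 0 0 0;-0.1 0 0 0 0 0;-0.1 0 0 0 0 0'; python3 jog.py '-0.002 0 0 0 0 0;-0.004 0 0 0 0 0;-0.006 0 0 0 0 0;-0.006 0 0 0 0 0'
```

```text
clock: 15.4
tool_pos: [0.4938, -0.0106, 0.1229]
ee_rot: [3.141, 0.0, 1.667]
force: [-0.1, 0.6, 0.6]
finger_gap: 0.0207
gripper_force: 30.3
clock: 15.9
tool_pos: [0.4944, -0.0169, 0.1229]
ee_rot: [3.141, 0.0, 1.667]
force: [0.2, 0.7, 0.0]
finger_gap: 0.0202
gripper_force: 30.3
```

```bash
python3 jog.py '-0.001 0 0 0 0 0;-0.002 0 0 0 0 0;-0.002 0 0 0 0 0' |grep -E "pos|force:"; python3 jog.py '-0.001 0 0 0 0 0;-0.002 0 0 0 0 0;-0.002 0 0 0 0 0' |grep -E "pos|force:"; python3 jog.py '-0.001 0 0 0 0 0;-0.001 0 0 0 0 0' |grep -E "pos|force:"
```

```text
tool_pos: [0.4946, -0.0188, 0.1229]
force: [0.1, 1.1, 0.0]
gripper_force: 30.2
tool_pos: [0.4948, -0.0208, 0.1228]
force: [0.0, 0.1, -0.5]
gripper_force: 30.2
tool_pos: [0.4949, -0.0217, 0.1229]
force: [0.3, 1.1, 0.3]
gripper_force: 30.2
```

```bash
python3 jog.py '-0.001 0 0 0 0 0;-0.001 0 0 0 0 0' |grep -E "pos|force:"; python3 jog.py '-0.001 0 0 0 0 0;-0.001 0 0 0 0 0' |grep -E "pos|force:";python3 jog.py '-0.001 0 0 0 0 0;-0.001 0 0 0 0 0' |grep -E "pos|force:"
```

```text
tool_pos: [0.495, -0.0227, 0.1229]
force: [-0.3, 1.1, 0.3]
gripper_force: 30.2
tool_pos: [0.4951, -0.0237, 0.1229]
force: [-0.5, 1.1, 0.6]
gripper_force: 30.2
tool_pos: [0.4952, -0.0248, 0.1229]
force: [-0.2, 0.6, 0.3]
gripper_force: 30.2
```

```bash
python3 jog.py '-0.001 0 0 0 0 0;-0.001 0 0 0 0 0' |grep -E "pos|force:"; python3 jog.py '-0.001 0 0 0 0 0;-0.001 0 0 0 0 0' |grep -E "pos|force:";python3 jog.py '-0.001 0 0 0 0 0;-0.001 0 0 0 0 0' |grep -E "pos|force:"
python3 - <<'E'
from h import *
c=[r.read_camera("side"),r.read_camera("top")]
a=c[0]["color"][:,:,::-1][150:275,155:295]
b=c[1]["color"][:,:,::-1][180:305,240:380]
cv2.imwrite("pics/close.png",cv2.resize(np.hstack([a,b]),(798,356),interpolation=cv2.INTER_CUBIC))
E
```

```text
tool_pos: [0.4953, -0.0257, 0.1228]
force: [0.2, 0.4, -0.3]
gripper_force: 30.2
tool_pos: [0.4954, -0.0268, 0.1229]
force: [-0.1, 0.6, 0.1]
gripper_force: 30.2
tool_pos: [0.4955, -0.0277, 0.1228]
force: [-0.6, 0.0, -0.1]
gripper_force: 30.2
```

View pics/close.png

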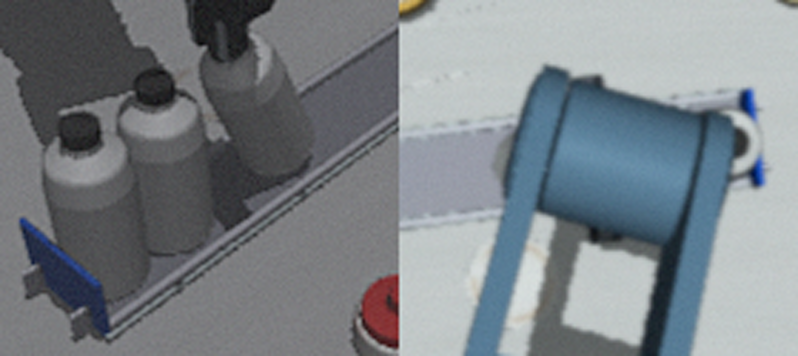

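The side half shows the flask has pivoted in the light grip: cap at (225,25), base lagging near (275,170), leaning toward the row with a gap. Grip friction was too low. I'll move the cap back to right it, and check the tilt numerically from its silhouette's right edge.

```bash
cat >> h.py <<'E'
def lean(c,xy,zs=(.02,.035,.05,.065,.08,.095,.108),w=22):
    """right silhouette edge of an upright flask at xy predicted vs strongest gradient found (px), per height"""
    E=c["extrinsics"]; cam=-E[:3,:3].T@E[:3,3]; g=cv2.GaussianBlur(cv2.cvtColor(c["color"],cv2.COLOR_RGB2GRAY).astype(np.float32),(0,0),1.0)
    d=np.array(xy)-cam[:2]; d/=np.linalg.norm(d); n=np.array([-d[1],d[0]])
    out=[]
    for z in zs:
        q=[]
        for sgn in(-1,1):
            p=P(c)@np.r_[np.array(xy)+sgn*.0315*n,z,1]; q.append(p[:2]/p[2])
        q=max(q,key=lambda v:v[0]); row=g[int(round(q[1]))]; u=np.arange(int(q[0])-w,int(q[0])+w+1)
        gr=(row[u+1]-row[u-1])/2
        o=np.argsort(-abs(gr))[:3]; out.append((round(float(z),3),[(round(float(u[k]-q[0]),1),round(float(gr[k]),1)) for k in o]))
    return out
E
python3 jog.py '0.002 0 0 0 0 0;0.005 0 0 0 0 0;0.01 0 0 0 0 0;0.015 0 0 0 0 0;0.018 0 0 0 0 0;0.018 0 0 0 0 0' - 20
python3 - <<'E'
from h import *
c=r.read_camera("side")
print("row2");[print(*l) for l in lean(c,(.4995,-.086))]
print("flask");[print(*l) for l in lean(c,(.4938,-.0100))]
print("end");[print(*l) for l in lean(c,(.462,.2968))]
E
```

```text
clock: 19.25
tool_pos: [0.495, -0.01, 0.1241]
ee_rot: [3.138, 0.002, 1.668]
force: [-0.3, -0.7, 7.0]
finger_gap: 0.02
gripper_force: 31.5
row2
0.02 [(15.6, 17.6), (14.6, 14.8), (16.6, 11.4)]
0.035 [(18.1, 9.7), (19.1, 9.6), (21.1, 8.4)]
0.05 [(-1.5, -5.1), (-0.5, -5.1), (-2.5, -3.5)]
0.065 [(0.0, -5.1), (-1.0, -4.2), (1.0, -3.9)]
0.08 [(-5.5, -4.6), (-6.5, -4.2), (12.5, 4.1)]
0.095 [(-1.0, -6.8), (-12.0, -6.2), (-11.0, -5.8)]
0.108 [(9.5, -16.5), (5.5, 15.4), (8.5, -14.3)]
flask
0.02 [(10.2, 13.0), (9.2, 12.9), (11.2, 9.5)]
0.035 [(18.4, 7.2), (21.4, -6.2), (11.4, 6.0)]
0.05 [(11.5, 5.5), (10.5, 4.1), (12.5, 3.4)]
0.065 [(-22.4, 17.9), (-19.4, -17.8), (-18.4, -16.0)]
0.08 [(-21.2, -17.7), (-20.2, -17.6), (-22.2, -9.6)]
0.095 [(-22.1, -16.2), (-21.1, -6.2), (10.9, 3.5)]
0.108 [(-23.0, -15.4), (7.0, 13.1), (6.0, 12.6)]
end
0.02 [(11.8, 15.1), (12.8, 11.2), (10.8, 8.9)]
0.035 [(-22.9, -6.1), (0.1, -5.0), (11.1, 4.6)]
0.05 [(-22.6, -18.3), (-21.6, -6.9), (0.4, -4.8)]
0.065 [(-22.3, -15.3), (11.7, -11.8), (12.7, -9.3)]
0.08 [(-22.0, 7.0), (5.0, -6.4), (4.0, -6.2)]
0.095 [(1.2, -7.5), (0.2, -7.5), (-22.8, 7.4)]
0.108 [(0.5, -12.1), (1.5, -9.3), (-0.5, -8.5)]
```

```bash
cat >> h.py <<'E'
def fit(c,xy,rng=.03,amax=.4,s=np.linspace(.02,.1,60)):
    """fit lane-y shift and lean (+ = top toward +y) of a flask by its right silhouette edge"""
    E=c["extrinsics"]; cam=-E[:3,:3].T@E[:3,3]; g=cv2.GaussianBlur(cv2.cvtColor(c["color"],cv2.COLOR_RGB2GRAY).astype(np.float32),(0,0),1.0)
    gx=np.clip(-cv2.Sobel(g,cv2.CV_32F,1,0,ksize=1)/2,-2,8); best=[]
    for dy in np.arange(-rng,rng+1e-9,.0015):
        for al in np.arange(-amax,amax+1e-9,.02):
            b=np.r_[xy,.008]+dy*ly; ax=np.array([0,0,1])*np.cos(al)+ly*np.sin(al)
            if al: b=b+.0315*np.sign(al)*ly*(1-np.cos(al))+[0,0,.0315*abs(np.sin(al))]
            n=np.cross(ax,b+.06*ax-cam); n/=np.linalg.norm(n); 
            pts=b+np.outer(s,ax)
            e=[(lambda q:(q[:2]/q[2]).T)(P(c)@np.c_[pts+k*.0315*n,np.ones(len(s))].T) for k in(-1,1)]
            e=max(e,key=lambda v:v[:,0].mean()).astype(np.float32)
            v=cv2.remap(gx,e[:,:1].copy(),e[:,1:].copy(),cv2.INTER_LINEAR)
            best.append((float(v.mean()),round(dy,4),round(al,2)))
    best.sort(reverse=True); return best[:6]
E
cat > m.py <<'E'
import sys
from h import *
c=r.read_camera("side"); s=r.get_state()
print("flask",*fit(c,s["tool_pos"][:2]),sep="\n ")
if len(sys.argv)>1: print("row2",*fit(c,(.4995,-.086),.015,.2)[:3],"end",*fit(c,(.462,.2968),.02,.3)[:3],sep="\n ")
E
python3 m.py 1
```

```text
flask
 (4.2213006019592285, np.float64(-0.0225), np.float64(-0.38))
 (4.201781749725342, np.float64(-0.021), np.float64(-0.4))
 (4.16238260269165, np.float64(-0.0255), np.float64(-0.36))
 (4.113118648529053, np.float64(-0.024), np.float64(-0.38))
 (4.109292030334473, np.float64(-0.024), np.float64(-0.36))
 (4.101027965545654, np.float64(-0.027), np.float64(-0.34))
row2
 (4.8549933433532715, np.float64(0.0015), np.float64(-0.06))
 (4.853379726409912, np.float64(0.003), np.float64(-0.08))
 (4.79347038269043, np.float64(0.0045), np.float64(-0.1))
 end
 (4.434590816497803, np.float64(-0.002), np.float64(0.08))
 (4.432827949523926, np.float64(-0.0005), np.float64(0.06))
 (4.408868789672852, np.float64(-0.0035), np.float64(0.1))
```

```bash
sed -i 's/for dy in np.arange(-rng,rng+1e-9,.0015):/for dy in (np.arange(-rng,rng+1e-9,.0015) if rng else [None]):/; s/for al in np.arange(-amax,amax+1e-9,.02):/for al in np.arange(-amax,amax+1e-9,.02):\n          for dy in ([dy] if rng else -.136*np.sin(al)+np.arange(-.005,.0051,.001)):/' h.py
python3 - <<'E'
import re
t=open('h.py').read()
a,b=t.split("          for dy in ([dy]"); i=b.index("\n")+1; j=b.index("    best.sort")
body="".join("  "+l+"\n" if l.strip() else "" for l in b[i:j].splitlines())
open('h.py','w').write(a+"          for dy in ([dy]"+b[:i]+body+b[j:].replace("best[:6]","best[:10]"))
E
sed -i 's/\[:2\]),sep/[:2],0),sep/' m.py; python3 m.py
```

```text
flask
 (1.3195089101791382, np.float64(0.0326), np.float64(-0.28))
 (1.2876113653182983, np.float64(0.03), np.float64(-0.26))
 (1.2481991052627563, np.float64(0.031), np.float64(-0.26))
 (1.165845513343811, np.float64(0.0283), np.float64(-0.24))
 (1.1270707845687866, np.float64(0.0293), np.float64(-0.24))
 (1.1247026920318604, np.float64(0.0273), np.float64(-0.24))
 (1.1159512996673584, np.float64(0.0352), np.float64(-0.3))
 (1.0653804540634155, np.float64(0.0336), np.float64(-0.28))
 (1.0258759260177612, np.float64(0.0267), np.float64(-0.22))
 (1.010836124420166, np.float64(0.032), np.float64(-0.26))
```

```bash
python3 jog.py '0.003 0 0 0 0 0;0.007 0 0 0 0 0;0.01 0 0 0 0 0;0.01 0 0 0 0 0'; python3 m.py|head -4;python3 jog.py '0.003 0 0 0 0 0;0.007 0 0 0 0 0;0.01 0 0 0 0 0;0.01 0 0 0 0 0'; python3 m.py|head -4
```

```text
clock: 19.9
tool_pos: [0.494, 0.0, 0.1241]
ee_rot: [3.138, 0.002, 1.668]
force: [0.5, -0.5, 5.2]
finger_gap: 0.0206
gripper_force: 32.2
flask
 (1.1411569118499756, np.float64(0.0193), np.float64(-0.18))
 (1.0953518152236938, np.float64(0.0177), np.float64(-0.16))
 (1.0785584449768066, np.float64(0.0167), np.float64(-0.16))
clock: 20.45
tool_pos: [0.4924, 0.0104, 0.1234]
ee_rot: [3.139, 0.001, 1.668]
force: [0.1, -1.3, 6.8]
finger_gap: 0.0205
gripper_force: 32.7
flask
 (1.2031383514404297, np.float64(0.0052), np.float64(-0.06))
 (1.1911280155181885, np.float64(0.0069), np.float64(-0.08))
 (1.186789631843567, np.float64(0.0034), np.float64(-0.04))
```

The base holds near y = 0.018 while the lean falls from -0.27 to -0.06. A few more mm, then release to let it settle.

```bash
python3 jog.py '0.003 0 0 0 0 0;0.006 0 0 0 0 0;0.006 0 0 0 0 0'; python3 m.py|head -4; python3 jog.py '0 0 0 0 0 0;0 0 0 0 0 0;0 0 0 0 0 0;0 0 0 0 0 0' 0.05; python3 m.py 1
```

```text
clock: 20.88
tool_pos: [0.4911, 0.0165, 0.1228]
ee_rot: [3.141, -0.0, 1.667]
force: [-0.2, 0.1, 4.2]
finger_gap: 0.0204
gripper_force: 32.8
flask
 (1.6002793312072754, np.float64(-0.002), np.float64(0.0))
 (1.5646278858184814, np.float64(-0.0003), np.float64(-0.02))
 (1.55575430393219, np.float64(-0.0037), np.float64(0.02))
clock: 21.42
tool_pos: [0.4911, 0.0162, 0.1227]
ee_rot: [3.141, -0.0, 1.667]
force: [-0.3, 0.1, -0.2]
finger_gap: 0.0498
gripper_force: 0.0
flask
 (2.194312810897827, np.float64(0.0062), np.float64(-0.06))
 (2.164332866668701, np.float64(0.0044), np.float64(-0.04))
 (2.1449978351593018, np.float64(0.0069), np.float64(-0.08))
 (2.1388189792633057, np.float64(0.0054), np.float64(-0.04))
 (2.117654323577881, np.float64(0.0079), np.float64(-0.08))
 (2.109800100326538, np.float64(0.0086), np.float64(-0.1))
 (2.102752447128296, np.float64(0.0027), np.float64(-0.02))
 (2.098824977874756, np.float64(0.0052), np.float64(-0.06))
 (2.0957748889923096, np.float64(0.0037), np.float64(-0.02))
 (2.0492031574249268, np.float64(0.001), np.float64(0.0))
row2
 (4.780179977416992, np.float64(0.009), np.float64(-0.2))
 (4.714635848999023, np.float64(0.0105), np.float64(-0.2))
 (4.69685697555542, np.float64(0.009), np.float64(-0.18))
 end
 (4.6639084815979, np.float64(-0.0005), np.float64(0.06))
 (4.658215522766113, np.float64(0.001), np.float64(0.02))
 (4.655499458312988, np.float64(-0.002), np.float64(0.08))
```

Upright and free at y ≈ 0.017. Now I'll push it low down with the fingertips instead, tool leaning toward +y and fingers 30 mm apart.

```bash
python3 - <<'E'
from h import *
ax=lambda y:.5082-.0945*(y+.183)
R=rot(-.6)
print(rel((ax(.11),.11,.2),R)); print(rel((ax(.09),.09,.03),R))
E
python3 jog.py '0 0 -0.02 0 0 0;0 0 -0.05 0 0 0;0 0 -0.09 0 0 0;0 0 -0.1 0 0 0;0 0 -0.1 0 0 0'
```

```text
[ 0.0944 -0.0015 -0.0773  0.0012 -0.6002  0.0015]
[ 0.0743 -0.0017  0.0927  0.0012 -0.6002  0.0015]
clock: 22.1
tool_pos: [0.4914, 0.0161, 0.223]
ee_rot: [3.14, 0.0, 1.667]
force: [-0.8, -0.2, -0.8]
finger_gap: 0.0502
gripper_force: 0.0
```

```bash
python3 jog.py '0.04 0 0 0 -0.1 0;0.085 -0.001 0 0 -0.25 0;0.105 -0.0015 0 0 -0.4 0;0.105 -0.0015 0.01 0.001 -0.55 0.001;0.105 -0.0015 0.04 0.001 -0.6 0.0015;0.1 -0.0017 0.08 0.001 -0.6 0.0015;0.095 -0.0017 0.12 0.001 -0.6 0.0015;0.09 -0.0017 0.16 0.001 -0.6 0.0015;0.085 -0.0017 0.185 0.001 -0.6 0.0015;0.0745 -0.0017 0.1927 0.001 -0.6 0.0015;0.0745 -0.0017 0.1927 0.001 -0.6 0.0015' 0.03
python3 - <<'E'
from h import *
s=r.get_state();print(s["qpos"],s["force"])
p=s["tool_pos"]; f=lambda y:.5082-.0945*(y+.183)
R=rot(-.6)
for y in(.07,.02,.013): print(y,rel((f(y),y,.03),R))
E
```

```text
clock: 23.48
tool_pos: [0.4815, 0.0891, 0.0293]
ee_rot: [-3.139, 0.601, 1.666]
force: [-0.6, -0.5, -0.7]
finger_gap: 0.0303
gripper_force: 0.0
[ 0.3311  0.4458  1.8161 -0.6505  1.1349  0.5959] [-0.6383 -0.5026 -0.7172]
0.07 [-0.0163  0.001   0.0104 -0.002   0.0007  0.0006]
0.02 [-0.0577  0.001   0.0387 -0.002   0.0007  0.0006]
0.013 [-0.0635  0.001   0.0427 -0.002   0.0007  0.0006]
```

```bash
python3 jog.py '-0.008 0.001 0.005 0 0 0;-0.0163 0.001 0.0104 0 0 0;-0.02 0.001 0.013 0 0 0;-0.0237 0.001 0.0155 0 0 0;-0.0274 0.001 0.018 0 0 0;-0.0311 0.001 0.0205 0 0 0;-0.0348 0.001 0.0231 0 0 0;-0.0385 0.001 0.0256 0 0 0;-0.0385 0.001 0.0256 0 0 0'
python3 - <<'E'
from h import *
s=r.get_state(); y=s["tool_pos"][1]
c=r.read_camera("side")
f=lambda y:.5082-.0945*(y+.183)
print(*fit(c,(f(y-.035),y-.035),.02,.2)[:4],sep="\n"); print(s["force"])
E
```

```text
clock: 24.6
tool_pos: [0.4878, 0.0439, 0.0307]
ee_rot: [3.141, 0.6, 1.665]
force: [0.1, -0.2, -0.6]
finger_gap: 0.0303
gripper_force: 0.0
(5.995444297790527, np.float64(0.019), np.float64(0.2))
(5.526352882385254, np.float64(0.0175), np.float64(0.2))
(5.428987503051758, np.float64(0.019), np.float64(0.18))
(4.786952018737793, np.float64(0.016), np.float64(0.2))
[ 0.1123 -0.1851 -0.6292]
```

```bash
for i in 1; do python3 jog.py '-0.0025 0 0.0017 0 0 0;-0.005 0 0.0034 0 0 0;-0.0083 0 0.0056 0 0 0;-0.0083 0 0.0056 0 0 0'|grep -E "pos|force:"; done; python3 jog.py '-0.0025 0 0.0017 0 0 0;-0.005 0 0.0034 0 0 0;-0.0083 0 0.0056 0 0 0;-0.0083 0 0.0056 0 0 0'|grep -E "pos|force:"
```

```text
tool_pos: [0.4887, 0.0339, 0.0308]
force: [0.3, -0.7, 0.2]
gripper_force: 0.0
tool_pos: [0.4897, 0.0239, 0.0309]
force: [-0.1, -0.4, -0.2]
gripper_force: 0.0
```

Run:
```python
from h import *
c=r.read_camera("side"); cv2.imwrite("pics/push.png",c["color"][:,:,::-1])
p=c["color"][:,:,::-1]
g=cv2.cvtColor(p[:,:,:].copy(),cv2.COLOR_BGR2GRAY)
# black cap tops: low-intensity blobs in the row region, vs triangulated caps
sub=cv2.GaussianBlur(g,(0,0),.8)[160:215,165:270]
n,l,st,ce=cv2.connectedComponentsWithStats((sub<38).astype(np.uint8))
for i in range(1,n):
    if st[i,4]>25: q=ce[i]+[165,160]; print(st[i]+[165,160,0,0,0],q,onplane(c,q,.147))
```

```text
[240 160  11   5  36] [244.8611 162.1111] [0.4978 0.0042]
[255 160   9   7  35] [259.5429 161.9429] [0.5169 0.0276]
[265 162   5  28  73] [267.7534 177.9041] [0.5669 0.0069]
```

```bash
python3 jog.py '-0.0017 0 0.0011 0 0 0;-0.0033 0 0.0023 0 0 0;-0.005 0 0.0034 0 0 0;-0.005 0 0.0034 0 0 0'|grep -E "pos|force:"; python3 jog.py '-0.0008 0 0.0006 0 0 0;-0.0017 0 0.0011 0 0 0;-0.0017 0 0.0011 0 0 0'|grep -E "pos|force:"
python3 - <<'E'
from h import *
c=r.read_camera("side"); a=c["color"][:,:,::-1][135:275,155:305]
t=r.read_camera("top");b=t["color"][:,:,::-1][165:305,235:385]
cv2.imwrite("pics/push2.png",cv2.resize(np.hstack([a,b]),(798,372),interpolation=cv2.INTER_CUBIC))
g=cv2.GaussianBlur(c["color"].max(2),(0,0),.8)
for n,(u,v) in {"row1":(182.5,193),"row2":(209,178),"new":(235,165)}.items():
    print(n,g[int(v)+3-6:int(v)+9,int(u)-12:int(u)+14:2].tolist()[::3])
E
```

```text
tool_pos: [0.4903, 0.0181, 0.0309]
force: [-0.0, 0.5, 0.4]
gripper_force: 0.1
tool_pos: [0.4905, 0.0162, 0.0309]
force: [-0.4, 0.2, -1.4]
gripper_force: 0.3
row1 [[126, 127, 128, 114, 80, 60, 55, 55, 63, 91, 122, 128, 125], [128, 128, 117, 60, 54, 55, 53, 54, 53, 56, 102, 129, 127], [126, 127, 120, 58, 51, 53, 51, 52, 50, 44, 76, 122, 120], [126, 120, 117, 64, 41, 44, 43, 41, 40, 42, 75, 127, 128]]
row2 [[128, 128, 129, 113, 74, 57, 52, 56, 74, 108, 118, 116, 120], [126, 128, 109, 54, 51, 53, 50, 53, 51, 64, 112, 123, 125], [126, 128, 110, 51, 50, 50, 50, 48, 43, 46, 110, 121, 125], [125, 114, 111, 52, 38, 40, 37, 38, 37, 50, 110, 131, 124]]
new [[126, 127, 107, 65, 65, 66, 61, 38, 40, 45, 41, 40, 35], [126, 126, 123, 103, 84, 110, 97, 44, 33, 35, 35, 33, 55], [124, 125, 125, 117, 120, 129, 126, 108, 86, 88, 84, 101, 121], [125, 122, 121, 101, 125, 136, 138, 143, 146, 151, 154, 155, 152]]
```

```bash
cat > cap.py <<'E'
from h import *
c=r.read_camera("side"); g=cv2.GaussianBlur(c["color"].max(2),(0,0),.7)
def pr(p): q=P(c)@np.r_[p,1]; return q[:2]/q[2]
M=[]
for n,v in {"row1":193,"row2":178}.items():
    pass
s=r.get_state(); print("tcp",s["tool_pos"],"F",s["force"])
for y in np.arange(-.15,.03,.0005):
    x=.5082-.0945*(y+.183); t=[]
    # dark inside cap sides, bright just outside (z .148, cap r .011)
    E=c["extrinsics"]; cam=-E[:3,:3].T@E[:3,3]; d=np.array([x,y])-cam[:2]; d/=np.linalg.norm(d); nn=np.array([-d[1],d[0]])
    val=lambda off,z:float(cv2.remap(g.astype(np.float32),*[np.float32([[k]]) for k in pr(np.r_[np.array([x,y])+off*nn,z])],cv2.INTER_LINEAR)[0,0])
    sc=np.mean([val(o,z) for o in(-.0145,.0145) for z in(.142,.147,.151)])-np.mean([val(o,z) for o in(-.0075,0,.0075) for z in(.142,.147,.151)])
    M.append((y,sc))
M=np.array(M)
for i in range(2,len(M)-2):
    if M[i,1]==M[max(0,i-20):i+21,1].max() and M[i,1]>20: print("cap lane y %.4f score %.0f"%tuple(M[i]))
E
python3 cap.py
python3 jog.py '-0.0017 0 0.0011 0 0 0;-0.0033 0 0.0023 0 0 0;-0.005 0 0.0034 0 0 0;-0.0066 0 0.0045 0 0 0;-0.0066 0 0.0045 0 0 0'|grep -E "force:"; python3 cap.py
```

```text
tcp [0.4905 0.0162 0.0309] F [-0.0071 -0.01   -0.3518]
cap lane y -0.1490 score 55
cap lane y -0.0865 score 51
force: [-0.6, 0.2, -0.8]
gripper_force: 0.0
tcp [0.4912 0.0081 0.031 ] F [-0.9929 -0.3957 -0.0116]
cap lane y -0.1485 score 55
cap lane y -0.0865 score 50
```

Run:
```python
from h import *
c=r.read_camera("side"); a=c["color"][:,:,::-1][135:275,155:305]
t=r.read_camera("top");b=t["color"][:,:,::-1][165:305,235:385]
cv2.imwrite("pics/push3.png",cv2.resize(np.hstack([a,b]),(798,372),interpolation=cv2.INTER_CUBIC))
```

```text
(no output)
```

View pics/push3.png

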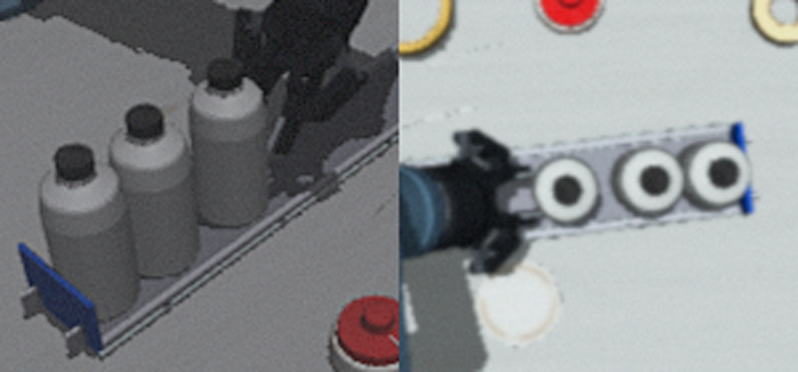

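All upright. In the top half the caps are at (568,190), (655,181) and (723,173), so spacing to row 2 is about 80 mm and roughly 17 mm remain. From here I'll track the caps numerically in the top view.

```bash
cat > tc.py <<'E'
from h import *
t=r.read_camera("top"); g=cv2.GaussianBlur(t["color"].max(2),(0,0),.5)
n,l,st,ce=cv2.connectedComponentsWithStats((g<95).astype(np.uint8)); c=[]
for i in range(1,n):
    if 25<st[i,4]<130 and 290<ce[i][0]<370 and 215<ce[i][1]<250: c.append(onplane(t,ce[i],.156))
c=sorted(c,key=lambda p:p[1]); print("caps",*c,"spacing",[float(np.round(np.hypot(*(a-b)),4)) for a,b in zip(c,c[1:])])
s=r.get_state(); print("tcp",s["tool_pos"],"F",s["force"])
E
python3 tc.py; python3 jog.py '-0.0017 0 0.0011 0 0 0;-0.0033 0 0.0023 0 0 0;-0.005 0 0.0034 0 0 0;-0.0066 0 0.0045 0 0 0;-0.0083 0 0.0056 0 0 0;-0.0083 0 0.0056 0 0 0'|grep force: ; python3 tc.py
```

```text
caps [ 0.5048 -0.1482] [ 0.4812 -0.1222] [ 0.4996 -0.0863] [ 0.4914 -0.0559] [ 0.4927 -0.0082] spacing [0.0351, 0.0403, 0.0315, 0.0476]
tcp [0.4912 0.0082 0.031 ] F [ 0.7835 -0.2793  0.1424]
force: [-0.5, 0.2, 0.4]
gripper_force: 0.0
caps [ 0.5048 -0.1482] [ 0.4813 -0.1223] [ 0.4996 -0.0863] [ 0.4923 -0.054 ] [ 0.4942 -0.0183] spacing [0.035, 0.0403, 0.0331, 0.0358]
tcp [ 0.4921 -0.0019  0.0311] F [ 0.4323 -0.525  -0.4442]
```

```bash
python3 jog.py '-0.0012 0 0.0008 0 0 0;-0.0025 0 0.0017 0 0 0;-0.0037 0 0.0025 0 0 0;-0.0037 0 0.0025 0 0 0'|grep force: ; python3 jog.py '-0.0008 0 0.00056 0 0 0;-0.0008 0 0.00056 0 0 0'|grep force:;  python3 jog.py '-0.0006 0 0.0004 0 0 0;-0.0006 0 0.0004 0 0 0'|grep force:; python3 tc.py
```

```text
force: [-0.4, 0.7, -0.5]
gripper_force: 0.2
force: [0.3, 0.1, -0.0]
gripper_force: 0.3
force: [-0.6, 0.6, -0.5]
gripper_force: 0.4
caps [ 0.5047 -0.1481] [ 0.4813 -0.1223] [ 0.4996 -0.0863] [ 0.4946 -0.0235] spacing [0.0349, 0.0403, 0.063]
tcp [ 0.4928 -0.0078  0.031 ] F [-0.0474  0.075  -0.5196]
```

Spacing is 0.063 m. I'll confirm contact by the stiff rise in force.

```bash
python3 jog.py '-0.0006 0 0.0004 0 0 0;-0.0006 0 0.0004 0 0 0'|grep force:;  python3 jog.py '-0.0006 0 0.0004 0 0 0;-0.0006 0 0.0004 0 0 0'|grep force:; python3 tc.py
```

```text
force: [-0.1, 0.3, 1.1]
gripper_force: 0.4
force: [-0.1, 0.8, 0.1]
gripper_force: 0.4
caps [ 0.5048 -0.1482] [ 0.481  -0.1229] [ 0.4996 -0.0863] [ 0.4945 -0.0252] spacing [0.0348, 0.041, 0.0614]
tcp [ 0.4929 -0.0093  0.0311] F [0.2291 1.041  0.1027]
```

```bash
python3 jog.py '-0.0006 0 0.0004 0 0 0;-0.0006 0 0.0004 0 0 0'|grep force:;  python3 jog.py '-0.0006 0 0.0004 0 0 0;-0.0006 0 0.0004 0 0 0'|grep force:; python3 tc.py
```

```text
force: [-0.7, 0.7, 0.8]
gripper_force: 0.7
force: [0.3, 2.6, -0.7]
gripper_force: 1.0
caps [ 0.5048 -0.1482] [ 0.4812 -0.1221] [ 0.4996 -0.0871] [ 0.4944 -0.0265] spacing [0.0352, 0.0396, 0.0608]
tcp [ 0.493  -0.0106  0.031 ] F [ 0.5142  2.5338 -0.193 ]
```

```bash
python3 jog.py '-0.0005 0 0.00035 0 0 0;-0.0005 0 0.00035 0 0 0'|grep force:;  python3 jog.py '-0.0005 0 0.00035 0 0 0;-0.0005 0 0.00035 0 0 0'|grep force:; python3 tc.py
```

```text
force: [0.6, 2.6, 0.3]
gripper_force: 1.3
force: [-0.5, 2.9, 0.3]
gripper_force: 1.7
caps [ 0.5048 -0.1496] [ 0.4817 -0.1228] [ 0.4998 -0.0884] [ 0.4946 -0.0276] spacing [0.0354, 0.0389, 0.061]
tcp [ 0.4932 -0.0118  0.0311] F [-1.0962  3.3018 -0.3438]
```

```bash
python3 jog.py '-0.0006 0 0.0004 0 0 0;-0.0006 0 0.0004 0 0 0'|grep force:;  python3 jog.py '-0.0006 0 0.0004 0 0 0;-0.0006 0 0.0004 0 0 0'|grep force:; python3 tc.py
```

```text
force: [-1.5, 7.9, 1.4]
gripper_force: 3.8
force: [-2.9, 10.0, 2.6]
gripper_force: 5.8
caps [ 0.5049 -0.1496] [ 0.482  -0.1222] [ 0.4998 -0.0884] [ 0.4948 -0.0275] spacing [0.0357, 0.0382, 0.061]
tcp [ 0.4933 -0.012   0.031 ] F [-2.2635 10.9918  2.5909]
```

Stiff now at 10 N with caps unmoved: the row is closed against the stop. Back away along the lane, rise, and check.

```bash
python3 jog.py '0.001 0 -0.0007 0 0 0;0.003 0 -0.002 0 0 0;0.008 0 -0.0056 0 0 0;0.02 0 -0.014 0 0 0;0.04 0 -0.028 0 0 0;0.04 0 -0.06 0 0 0;0.04 0 -0.11 0 0 0;0.04 0 -0.16 0 0 0;0.04 0 -0.18 0 0 0;0.04 0 -0.18 0 0 0;0.04 0 -0.18 0 0 0'; python3 tc.py; python3 cap.py
python3 - <<'E'
from h import *
c=r.read_camera("side")
for n,p in [("new",(.4937,-.0245)),("row2",(.4995,-.087)),("end",(.462,.2968))]: print(n,*[(round(a,2),float(b),float(d)) for a,b,d in fit(c,p,.008,.3)[:3]])
t=r.read_camera("top")["color"].astype(int); t0=cv2.imread("pics/top0.png")[:,:,::-1].astype(int)
d=np.abs(t-t0).max(2)[140:195,210:410]; print("behind lane diff px",(d>50).sum())
E
```

```text
clock: 32.98
tool_pos: [0.4797, 0.1205, 0.156]
ee_rot: [-3.14, 0.6, 1.667]
force: [-0.1, -0.2, -0.3]
finger_gap: 0.03
gripper_force: 0.0
caps [ 0.5049 -0.1496] [ 0.4814 -0.1231] [ 0.4999 -0.0885] [ 0.4947 -0.0277] spacing [0.0355, 0.0392, 0.0611]
tcp [0.4796 0.1201 0.1557] F [-0.1969 -0.328   0.2737]
tcp [0.4796 0.12   0.1557] F [0.7346 0.7143 0.8151]
cap lane y -0.0875 score 48
cap lane y -0.0250 score 52
new (2.72, -0.0035, -0.14) (2.69, -0.005, -0.12) (2.69, -0.002, -0.16)
row2 (2.84, -0.0005, -0.16) (2.83, 0.001, -0.18) (2.8, -0.002, -0.14)
end (4.53, 0.001, 0.02) (4.53, 0.0055, -0.06) (4.52, -0.0005, 0.06)
behind lane diff px 0
```

Both neighbour spacings are equal at 0.061 m in the top view and 0.063 m in the side view. All flasks stand, nothing behind the lane moved, and the arm is clear.

```bash
python3 -c "
from station import r
print(r.close_job())"
```

```text
the job is handed in; nothing more can be done
None
```

The flask is upright and pushed against row_flask_2 with the row hard against the blue stop, handed in at about 33 s; on the way it tilted once in a light grip and was righted without falling, and the closing push slid the two row flasks about 1–2 mm onto the stop.

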